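# Axle through the film roll holder

## Task

Mount the film roll in its bench holder: take the axle with the longer shaft off its rest and push it from the left through the left upright, the roll and the right upright until its collar is up against the left upright, then let go of it. Leave the short axle on its rest, and the roll standing in its holder.

Things in the scene. Friction and masses are not known exactly. Their poses are not given: they have to be found in the camera images.
- axle_long_grip (a point): Axle to use, level on its rest, 90 g +-30%: grey handle dia 20 mm, 82 long; collar disc dia 44, 6 thick; steel shaft dia 12, 125 long, round tip. Point: where to grasp the handle, on the centre line, 38 mm from its free end. Axle lies along own y, shaft to -y (robot's right), z up. From the point along -y: collar's shaft-side face 50 mm, tip 175, centre of mass about 95.
- rest_long: The long axle's rest, fixed: grey base 60 x 76 x 10 mm, two uprights with 15 mm wide notches open at the top, under the shaft; cheeks reach 55 mm above the worktop. Axle's centre line lies 50 mm above the worktop; lift it straight up. Origin: centre of the base's underside; y along the axle, whose grasp point is 85 mm to +y, clear of the rest.
- axle_short_grip (a point): Second axle on an identical rest, not to be used: same handle and collar, but its steel shaft is only 70 mm long (tip 120 mm from this point), too short for the far upright. Same point on the handle and same axes as the long one. It lies some 9 to 23 cm nearer to or farther from the robot than the long one.
- holder_axis (a point): Roll holder, fixed: base 110 x 130 x 12 mm, two aluminium uprights 64 wide, 12 thick, top 88 above the worktop, with aligned round holes dia 32. Point: on the hole line, midway between uprights, 62 mm up. Hole line along own y, +y to robot's left. Uprights' outer faces at y = +-44 mm, inner +-32. Collar home: axle's grasp point at y = +94. Let go, the axle sinks 10 mm onto the holes' edges.
- roll_centre (a point): Centre of the loose film roll, 250 g: white, dia 84 mm, 54 wide, cardboard core 56 wide with a through bore of dia 36 along own y. It stands on two rollers between the holder's uprights, its top 104 mm above the worktop, its bore in line with their holes.
Not all that is in view belongs to the job. What is shaped like the part that bears roll_centre but orange is not meant.

How it is judged:
By the outcome, as a careful person would: the job done as asked, in the order asked, and still so for the second after the job is handed in, with the robot touching nothing.
It also fails if it takes over 48 s, if anything falls off the work surface, if the arm or the gripper's body presses on something with over 40 N, if the wrist force passes 120 N, or if a joint passes its speed limit or range.

## Robot

A 6-joint arm with a two-finger parallel gripper is mounted at the origin on a cart in front of the work surface, level with it; the furniture and walls round the work are solid. World frame = base frame: x ahead of the robot, y to its left, z up, the work surface at z = 0. Lengths are in m, angles in rad, forces in N, time in s.
With the tool pointing down it reaches from about 0.375 to 0.975 m from the base axis. Payload 3.8 kg.
Tool frame: the origin (TCP) lies at the very end of the fingers, on their centre line; the grasp point (between the pads) lies 19 mm behind it; z points along the fingers, y is the direction in which the jaws open and shut (so a half turn about z gives the same grasp; the last joint's range is limited). The gripper opens to 85 mm and grips with 20 to 120 N. Pads are 22 mm wide; open, the fingers measure 114 mm over their backs; the gripper's body (76 mm by 85 mm) begins 54 mm behind the grasp point. The pads swing forward as they close: fully open they stand 13 mm farther back than shut.
Start: joints at [-1.215, 0.264, 1.604, -0, 1.274, -0.037], TCP at [0.258, -0.624, 0.206] pointing down, gripper open.
Joint ranges: [-2.63, 2.63], [-0.94, 2.18], [0.31, 2.57], [-1.31, 4.45], [0, 2.66], [-2.55, 2.55]. Speed limits (rad/s): [2.57, 2.57, 3.14, 3.14, 3.14, 3.14].

## Interface

Orientations are given as a rotation vector (axis times angle).
In Python, from workcell import bot, viewer gives the robot as it stands.
- The arm moves only by the tool jog_arm, never from a script. Its argument "motion" is a list of rows, each an object of numbers: "dx", "dy", "dz": the shift along the world's x, y, z in cm; "turn": the turn about the world's z in rad. A call has 1 to 12 rows; each row shifts and turns the commanded pose from where the row before left it; what a row does not reach is not made up. A row lasts 1/12 s, in which the tool goes at most 41.7 mm and 7.16 degrees, less where a joint would pass 70% of its speed; a pose out of reach is approached as far as the arm can. A call is refused whole if a number of a shift passes 4.17 or a number of a turn 0.125, either way. A call with a gripper value outside its range is refused whole. "fingers" is the finger opening in cm, from 0 to 8.54, set as the call begins (left out, the last holds). The fingers move at their own pace and stop on an object; "grip_force" is the grip in N (left out, the last holds). Time passes only in rows, so rows that do not move let the fingers close. It gives the time, the measured TCP pose, the force and the opening at its end, in the units of the state.
- bot.read_state(): the state, without advancing time (a new reading comes with each control period).
- viewer.read_camera(name): name is "side" or "top"; returns (picture, depth): 384x512x3 uint8, red, green, blue; 384x512 float32, m along the optical axis (not along the pixel's ray), 0 where there is no reading.
- viewer.camera_info(name): a dict with "vertical_fov" (degrees; the focal length in pixels is half the picture's height over the tangent of half this angle, whatever the lens; pixels are square), "cx", "cy" (the principal point, pixels), "dist" ([k1, k2, p1, p2, k3] as OpenCV has them; the pictures are not rectified), "R" (3x3) and "t" (3): a world point X has camera coordinates R X + t. Camera axes: x right, y down, z forward; pixel columns grow to the right and rows downward; lengths in m; the calibration is good to about 2 mm. A picture is of the moment at which its call begins. camera_info takes no time and is no camera call.
- bot.finish_job(): hands the job in, once; it reports no verdict.
The state is a dict: "time": time; "q": joint angles; "joint_vel": joint speeds; "joint_torque": joint torques, N m; "tool_pos": TCP position; "tcp_rot": TCP orientation; "wrist_force": force on the tool from outside, world axes, zero at the start; "torque": the same for the moment, N m; "width": opening from 0.0 (shut) to 1.0 (fully open).
Only numpy, scipy, OpenCV 4.12 (cv2) and the standard library are available. Lean on these libraries where they do the work, as an engineer would, in place of code of your own. Each camera call takes 0.05 s, during which the arm holds its last target. There are 200 camera calls.

## Working session

There is one attempt and no reset: what is moved stays moved. The work goes in short steps, Python scripts to look and compute and a tool call to move; the robot and the scene stay as the last step left them, time stands still between calls to the robot, and variables do not carry over. Pictures are saved under pics/ and viewed, about 8 in all and at most 12, crops included, and the job is handed in when it is done.

Besides the shell and the picture viewer there is one more tool, called after "Request:" as name(argument=value, ...) on one line, values as JSON. jog_arm: Moves the arm, as the interface text tells. Its arguments: {"type":"object","properties":{"motion":{"type":"array"},"fingers":{"type":"number"},"grip_force":{"type":"number"}},"required":["motion"]}

```bash
mkdir -p pics; cat > h.py <<'E'
import numpy as np, cv2
from workcell import bot, viewer
def cam(n):
    i=viewer.camera_info(n); f=192/np.tan(np.radians(i['vertical_fov'])/2)
    K=np.array([[f,0,i['cx']],[0,f,i['cy']],[0,0,1]]); return K,np.array(i['dist'],float),np.array(i['R']),np.array(i['t'])
def grab(n,f=None):
    p,d=viewer.read_camera(n)
    if f: cv2.imwrite('pics/'+f,p[:,:,::-1])
    return p,d
def ray(n,uv):
    K,D,R,t=cam(n); u=cv2.undistortPoints(np.array(uv,float).reshape(-1,1,2),K,D).reshape(-1,2)
    d=np.c_[u,np.ones(len(u))]; return -R.T@t, d@R, d
def onplane(n,uv,z):
    c,r,_=ray(n,uv); return c+r*((z-c[2])/r[:,2])[:,None]
def cloud(n,d,mask):
    v,u=np.nonzero(mask&(d>0)); c,r,_=ray(n,np.c_[u,v]); return c+r*d[v,u][:,None]
def proj(n,X):
    K,D,R,t=cam(n); return cv2.projectPoints(np.array(X,float).reshape(-1,1,3),cv2.Rodrigues(R)[0],t,K,D)[0].reshape(-1,2)
E
python3 - <<'E'
from h import *
for n in('top','side'):
    p,d=grab(n,n+'0.png'); np.savez(n+'0.npz',p=p,d=d); K,D,R,t=cam(n); print(n,K[0,0],-R.T@t,R[2],D)
print(bot.read_state())
E
```

```text
top 450.66578145858244 [0.42187071 0.02753811 1.06879324] [ 0.08309012  0.01198606 -0.99646995] [-0.13699234  0.          0.          0.          0.        ]
side 495.40263207498833 [0.41397986 1.07007919 0.49027392] [ 0.073523   -0.92210571 -0.3798887 ] [-0.1918663  0.         0.         0.         0.       ]
{'time': 0.1, 'q': array([-1.21490186e+00,  2.64746406e-01,  1.60524568e+00, -1.54691235e-05,
        1.27371831e+00, -3.69124589e-02]), 'joint_vel': array([-0.00109463, -0.002372  , -0.00208537,  0.00175068, -0.00153869,
       -0.00072661]), 'joint_torque': array([ 1.42330588e-03, -5.16707969e+01, -3.68589449e+01,  2.24707838e-05,
        6.24717999e-03,  3.23274207e-06]), 'tool_pos': array([ 0.25811146, -0.6229175 ,  0.20493592]), 'tcp_rot': array([-3.07914498e+00, -6.12659897e-01,  5.50871638e-04]), 'wrist_force': array([-0.06834793,  0.91115173,  0.51334099]), 'torque': array([ 0.06171734,  0.02197959, -0.02592623]), 'width': 0.9991020738446946}
```

View pics/top0.png

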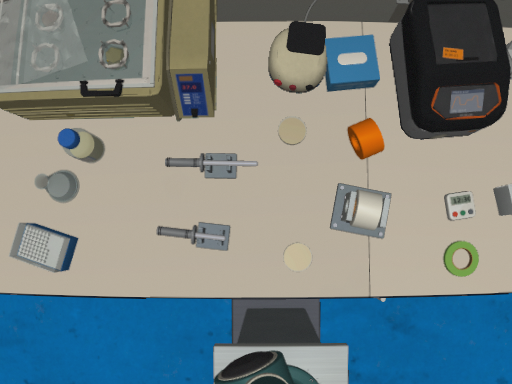

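View pics/side0.png

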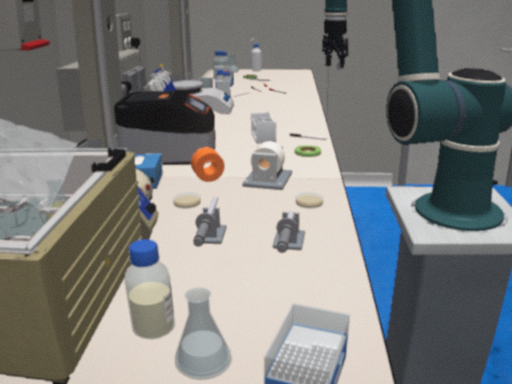

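Candidates in the top view:
- **Long axle:** upper grey one, (165–258, 162). Its shaft sticks out well past its rest, so this is my choice.
- **Short axle:** lower one, (158–230, 234). Its tip ends about at the rest's edge.
- **Roll and holder:** white roll in the grey holder at (362, 210).
- **Decoys:** the orange ring at (366, 138), plus a green ring and cream discs.

Next I'll check the choice in one crop and measure.

```bash
python3 - <<'E'
from h import *
z=np.load('top0.npz');p,d=z['p'],z['d']
c=p[140:260,145:405,::-1]; cv2.imwrite('pics/crop1.png',cv2.resize(c,None,fx=3,fy=3,interpolation=cv2.INTER_CUBIC))
def reg(x0,x1,y0,y1):
    m=np.zeros(d.shape,bool); m[y0:y1,x0:x1]=1; return m
for nm,r in(('long',(155,270,145,185)),('short',(150,240,215,255)),('hold',(325,395,175,245)),('table',(270,310,190,230))):
    P=cloud('top',d,reg(*r)); print(nm,len(P),np.percentile(P[:,2],[1,50,99]).round(4))
    if nm in('long','short'):
        # handle + shaft: above 45mm
        Q=P[P[:,2]>0.04]; vx,vy,x0,y0=cv2.fitLine(Q[:,:2].astype(np.float32),cv2.DIST_HUBER,0,.01,.01).ravel()
        if vy<0: vx,vy=-vx,-vy
        s=(Q[:,0]-x0)*vx+(Q[:,1]-y0)*vy; a=np.array([x0,y0])
        print('dir',vx,vy,'ends',a+s.min()*np.array([vx,vy]),a+s.max()*np.array([vx,vy]),'len',np.ptp(s),'z',np.percentile(Q[:,2],[5,50,95]))
        for lo in np.arange(s.min(),s.max(),.012):
            k=(s>=lo)&(s<lo+.012); print(round(lo,3),k.sum(),Q[k].mean(0).round(4),Q[k,2].max().round(4)) if k.any() else 0
    if nm=='hold':
        for lo,hi in((.004,.02),(.075,.092),(.094,.12)):
            k=(P[:,2]>lo)&(P[:,2]<hi); r2=cv2.minAreaRect(P[k,:2].astype(np.float32)*1000); print(lo,k.sum(),P[k].mean(0),r2)
E
```

```text
long 4578 [-0.0038  0.0014  0.0635]
dir 0.019967854 0.9998006 ends [0.57549424 0.05493351] [0.57971561 0.26629978] len 0.2114084237270502 z [0.04911476 0.05639401 0.06525196]
-0.116 28 [0.5759 0.0609 0.0547] 0.0601
-0.104 24 [0.5761 0.073  0.0548] 0.0579
-0.092 25 [0.576  0.0844 0.055 ] 0.0598
-0.08 30 [0.5762 0.0969 0.0547] 0.0583
-0.068 24 [0.5762 0.1093 0.0543] 0.0593
-0.056 72 [0.5765 0.1207 0.0529] 0.0581
-0.044 28 [0.5769 0.1328 0.0552] 0.0599
-0.032 33 [0.5776 0.1449 0.054 ] 0.059
-0.02 31 [0.5781 0.1574 0.0537] 0.0573
-0.008 69 [0.5777 0.1675 0.0535] 0.0614
0.004 85 [0.5775 0.1809 0.0628] 0.0755
0.016 42 [0.5789 0.1936 0.0583] 0.0641
0.028 46 [0.5789 0.2048 0.0582] 0.0643
0.04 45 [0.5786 0.2166 0.0575] 0.0627
0.052 48 [0.5792 0.2284 0.0578] 0.0634
0.064 48 [0.5792 0.2408 0.0575] 0.0622
0.076 46 [0.5794 0.2529 0.0578] 0.0625
0.088 27 [0.5794 0.2624 0.0578] 0.0645
short 3595 [-0.0041  0.0016  0.0669]
dir 0.11209526 0.99369746 ends [0.40616643 0.12729122] [0.4238316  0.28388872] len 0.15759072800874568 z [0.04974836 0.05712297 0.06763964]
-0.079 52 [0.4065 0.1352 0.0542] 0.0594

[... 334 characters left out ...]
 0.2407 0.0582] 0.064
0.041 47 [0.4202 0.2525 0.0584] 0.0649
0.053 46 [0.4221 0.2646 0.0576] 0.0618
0.065 45 [0.4223 0.2762 0.0577] 0.0633
0.077 5 [0.4238 0.283  0.0575] 0.0606
hold 4882 [-0.0046  0.0089  0.1031]
0.004 1049 [ 0.46574322 -0.16965292  0.01143764] ((469.3501281738281, -187.19052124023438), (164.7181854248047, 162.01116943359375), 88.1172103881836)
0.075 673 [ 0.46609793 -0.18596888  0.08588539] ((467.97406005859375, -188.37754821777344), (88.84727478027344, 80.39107513427734), 78.2645034790039)
0.094 560 [ 0.46829192 -0.18784373  0.09968721] ((468.2712097167969, -188.38587951660156), (54.06358337402344, 58.18210220336914), 78.14558410644531)
table 1595 [-0.0048 -0.0001  0.0047]
```

View pics/crop1.png

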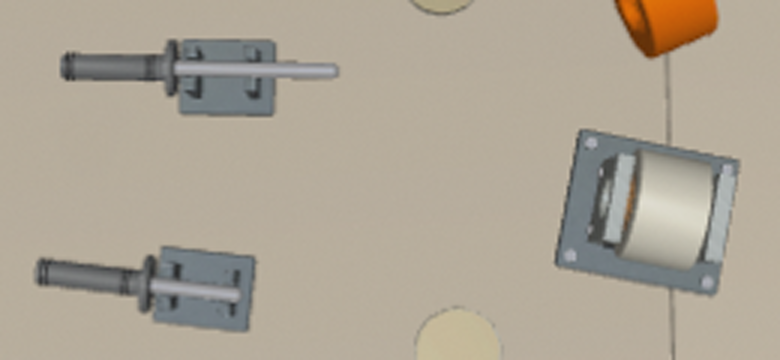

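The crop confirms it. The upper axle (crop x 60–340, y 68) has its shaft well beyond the rest, 211 mm long overall. The lower one has the short shaft. The holder (crop 650, 215) is yawed about −0.2 rad. I'm moving above the long handle at about (0.579, 0.229).

Request:
jog_arm(motion=[{"dx": 1.34, "dy": 3.55, "turn": 0.048}, {"dx": 1.34, "dy": 3.55, "turn": 0.048}, {"dx": 1.34, "dy": 3.55, "turn": 0.048}, {"dx": 1.34, "dy": 3.55, "turn": 0.048}, {"dx": 1.34, "dy": 3.55, "turn": 0.048}, {"dx": 1.34, "dy": 3.55, "turn": 0.048}, {"dx": 1.34, "dy": 3.55, "turn": 0.048}, {"dx": 1.34, "dy": 3.55, "turn": 0.048}, {"dx": 1.34, "dy": 3.55, "turn": 0.048}, {"dx": 1.34, "dy": 3.55, "turn": 0.048}, {"dx": 1.34, "dy": 3.55, "turn": 0.048}, {"dx": 1.34, "dy": 3.55, "turn": 0.048}])

```text
validation failed for argument at $.mo...
```

Request:
jog_arm(motion=[{"dx": 1.34, "dy": 3.55, "turn": 0.048}, {"dx": 1.34, "dy": 3.55, "turn": 0.048}, {"dx": 1.34, "dy": 3.55, "turn": 0.048}, {"dx": 1.34, "dy": 3.55, "turn": 0.048}, {"dx": 1.34, "dy": 3.55, "turn": 0.048}, {"dx": 1.34, "dy": 3.55, "turn": 0.048}, {"dx": 1.34, "dy": 3.55, "turn": 0.048}, {"dx": 1.34, "dy": 3.55, "turn": 0.048}, {"dx": 1.34, "dy": 3.55, "turn": 0.048}, {"dx": 1.34, "dy": 3.55, "turn": 0.048}, {"dx": 1.34, "dy": 3.55, "turn": 0.048}, {"dx": 1.34, "dy": 3.55, "turn": 0.048}])

```text
validation failed for argument at $.mo...
```

Request:
jog_arm(motion=[{"dx": 1.34, "dy": 3.55, "dz": 0.0, "turn": 0.048}])

```text
time: 0.18
tool_pos: [0.2696, -0.592, 0.2047]
tcp_rot: [3.065, 0.682, -0.003]
wrist_force: [0.8, -0.3, -0.0]
width: 0.998
```

All four keys are needed in each row. Continuing with 11 + 12 rows.

Request:
jog_arm(motion=[{"dx": 1.34, "dy": 3.55, "dz": 0, "turn": 0.048}, {"dx": 1.34, "dy": 3.55, "dz": 0, "turn": 0.048}, {"dx": 1.34, "dy": 3.55, "dz": 0, "turn": 0.048}, {"dx": 1.34, "dy": 3.55, "dz": 0, "turn": 0.048}, {"dx": 1.34, "dy": 3.55, "dz": 0, "turn": 0.048}, {"dx": 1.34, "dy": 3.55, "dz": 0, "turn": 0.048}, {"dx": 1.34, "dy": 3.55, "dz": 0, "turn": 0.048}, {"dx": 1.34, "dy": 3.55, "dz": 0, "turn": 0.048}, {"dx": 1.34, "dy": 3.55, "dz": 0, "turn": 0.048}, {"dx": 1.34, "dy": 3.55, "dz": 0, "turn": 0.048}, {"dx": 1.34, "dy": 3.55, "dz": 0, "turn": 0.048}])

```text
time: 1.1
tool_pos: [0.4191, -0.1957, 0.2059]
tcp_rot: [-2.778, -1.466, 0.0]
wrist_force: [0.6, -0.4, -0.6]
width: 0.998
```

Request:
jog_arm(motion=[{"dx": 1.34, "dy": 3.55, "dz": 0, "turn": 0.048}, {"dx": 1.34, "dy": 3.55, "dz": 0, "turn": 0.048}, {"dx": 1.34, "dy": 3.55, "dz": 0, "turn": 0.048}, {"dx": 1.34, "dy": 3.55, "dz": 0, "turn": 0.048}, {"dx": 1.34, "dy": 3.55, "dz": 0, "turn": 0.048}, {"dx": 1.34, "dy": 3.55, "dz": 0, "turn": 0.048}, {"dx": 1.34, "dy": 3.55, "dz": 0, "turn": 0.048}, {"dx": 1.34, "dy": 3.55, "dz": 0, "turn": 0.048}, {"dx": 1.34, "dy": 3.55, "dz": 0, "turn": 0.048}, {"dx": 1.34, "dy": 3.55, "dz": 0, "turn": 0.048}, {"dx": 1.34, "dy": 3.55, "dz": 0, "turn": 0.048}, {"dx": 1.34, "dy": 3.55, "dz": 0, "turn": 0.048}])

```text
time: 2.1
tool_pos: [0.5799, 0.2302, 0.2055]
tcp_rot: [-2.247, -2.195, 0.001]
wrist_force: [1.3, -0.4, -0.1]
width: 0.999
```

Request:
jog_arm(motion=[{"dx": 0, "dy": 0, "dz": -3.5, "turn": 0}, {"dx": 0, "dy": 0, "dz": -3.5, "turn": 0}, {"dx": 0, "dy": 0, "dz": -3.5, "turn": 0}, {"dx": 0, "dy": 0, "dz": -3.5, "turn": 0}, {"dx": 0, "dy": 0, "dz": -2.5, "turn": 0}, {"dx": 0, "dy": 0, "dz": -1.0, "turn": 0}, {"dx": 0, "dy": 0, "dz": 0, "turn": 0}])

```text
time: 2.68
tool_pos: [0.5767, 0.2273, 0.0272]
tcp_rot: [-2.248, -2.19, 0.011]
wrist_force: [-0.5, -0.1, -0.4]
width: 1.001
```

```bash
python3 - <<'E'
from h import *
p,d=grab('side'); q,_=grab('top')
a=cv2.resize(p[190:260,170:320,::-1],(600,280),interpolation=cv2.INTER_CUBIC)
b=cv2.resize(q[130:200,140:290,::-1],(600,280),interpolation=cv2.INTER_CUBIC)
cv2.imwrite('pics/pre.png',np.vstack([a,b]))
E
```

```text
(no output)
```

View pics/pre.png

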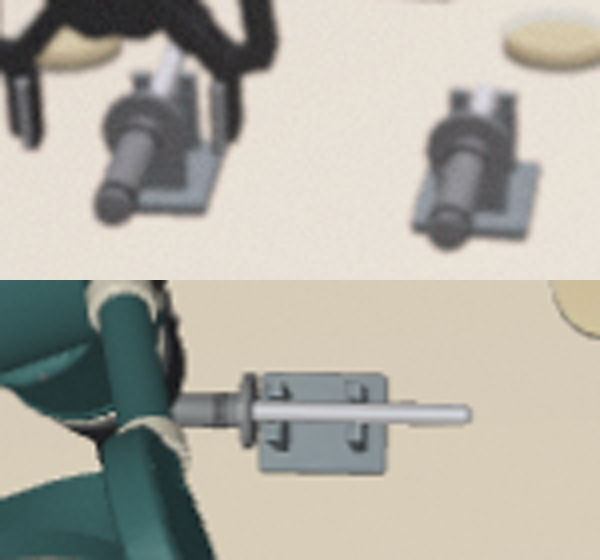

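The fingers (side crop x 25 and 225) straddle the handle at x 125, centred, and the long shaft is confirmed in the top crop. Closing.

Request:
jog_arm(motion=[{"dx": 0, "dy": 0, "dz": 0, "turn": 0}, {"dx": 0, "dy": 0, "dz": 0, "turn": 0}, {"dx": 0, "dy": 0, "dz": 0, "turn": 0}, {"dx": 0, "dy": 0, "dz": 0, "turn": 0}, {"dx": 0, "dy": 0, "dz": 0, "turn": 0}, {"dx": 0, "dy": 0, "dz": 0, "turn": 0}, {"dx": 0, "dy": 0, "dz": 0, "turn": 0}, {"dx": 0, "dy": 0, "dz": 0, "turn": 0}, {"dx": 0, "dy": 0, "dz": 0, "turn": 0}, {"dx": 0, "dy": 0, "dz": 0, "turn": 0}], fingers=0, grip_force=100)

```text
time: 3.62
tool_pos: [0.58, 0.2285, 0.0312]
tcp_rot: [-2.25, -2.192, -0.0]
wrist_force: [-0.0, 0.9, -0.2]
width: 0.001
```

The fingers shut fully, so nothing is gripped. Looking.

```bash
python3 - <<'E'
from h import *
p,d=grab('side'); q,e=grab('top'); np.savez('s1.npz',p=p,d=d,q=q,e=e)
a=cv2.resize(p[170:260,170:320,::-1],(600,360),interpolation=cv2.INTER_CUBIC)
b=cv2.resize(q[140:200,140:290,::-1],(600,240),interpolation=cv2.INTER_CUBIC)
cv2.imwrite('pics/shut.png',np.vstack([a,b]))
s=bot.read_state(); print(s['width'],s['tool_pos'])
X=s['tool_pos']; print('tcp px side',proj('side',[X,X+[0,0,.019],[.5792,.267,.05],[.5775,.182,.05],[.5757,.054,.05]]))
E
```

```text
0.0011474814016576545 [0.57998002 0.22846104 0.03115103]
tcp px side [[201.7273728  242.32216454]
 [201.15970167 233.67332821]
 [198.18970561 243.25979765]
 [206.15516224 223.17640578]
 [215.79052362 198.12065822]]
```

View pics/shut.png

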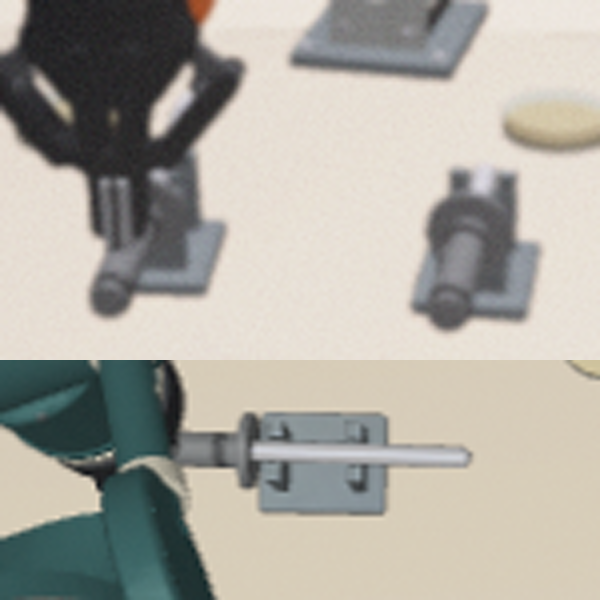

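```bash
python3 - <<'E'
from h import *
z=np.load('s1.npz');p,d=z['p'],z['d']
for c in (196,201):
  for r in range(206,246,3):
    P=cloud('side',d,(np.arange(384)[:,None]==r)&(np.arange(512)[None]==c)); print(c,r,p[r,c],P.round(3))
# table check side / start-pose check
m=np.zeros(d.shape,bool); m[250:280,210:260]=1
print(np.median(cloud('side',d,m),0))
E
```

```text
196 206 [46 42 45] [[0.584 0.239 0.114]]
196 209 [48 45 43] [[0.585 0.24  0.108]]
196 212 [46 42 42] [[0.585 0.24  0.102]]
196 215 [130 130 134] [[0.586 0.238 0.094]]
196 218 [106 107 107] [[0.585 0.242 0.09 ]]
196 221 [102 101 105] [[0.585 0.243 0.084]]
196 224 [108 108 112] [[0.587 0.237 0.075]]
196 227 [100  99 104] [[0.587 0.239 0.07 ]]
196 230 [155 147 146] [[0.588 0.239 0.063]]
196 233 [164 156 155] [[0.589 0.232 0.053]]
196 236 [135 135 140] [[0.587 0.246 0.054]]
196 239 [96 97 99] [[0.585 0.258 0.054]]
196 242 [105 104 106] [[0.584 0.263 0.05 ]]
196 245 [84 82 82] [[0.584 0.263 0.044]]
201 206 [41 39 41] [[0.575 0.239 0.114]]
201 209 [43 42 44] [[0.575 0.241 0.109]]
201 212 [46 46 45] [[0.575 0.241 0.102]]
201 215 [120 121 125] [[0.576 0.239 0.095]]
201 218 [105 106 110] [[0.576 0.239 0.089]]
201 221 [110 105 110] [[0.577 0.239 0.083]]
201 224 [113 109 112] [[0.577 0.241 0.077]]
201 227 [113 112 114] [[0.578 0.237 0.069]]
201 230 [115 112 115] [[0.577 0.241 0.064]]
201 233 [131 133 134] [[0.579 0.235 0.055]]
201 236 [139 139 144] [[0.577 0.246 0.054]]
201 239 [106 104 106] [[0.576 0.253 0.052]]
201 242 [82 82 83] [[0.575 0.262 0.05 ]]
201 245 [89 88 87] [[0.574 0.266 0.046]]
[5.13526218e-01 2.57321125e-01 2.49354438e-04]
```

Depth puts the real fingertips at z ≈ 0.064 (pads 0.064–0.094, x and y correct), while the reported TCP z is 0.031. The fingers are really about 33 mm higher than the state says, so they shut just above the handle. I'll open, lower 3.2 cm and check with the camera.

Request:
jog_arm(motion=[{"dx": 0, "dy": 0, "dz": 0, "turn": 0}, {"dx": 0, "dy": 0, "dz": 0, "turn": 0}, {"dx": 0, "dy": 0, "dz": 0, "turn": 0}, {"dx": 0, "dy": 0, "dz": 0, "turn": 0}, {"dx": 0, "dy": 0, "dz": 0, "turn": 0}, {"dx": 0, "dy": 0, "dz": 0, "turn": 0}, {"dx": 0, "dy": 0, "dz": -0.8, "turn": 0}, {"dx": 0, "dy": 0, "dz": -0.8, "turn": 0}, {"dx": 0, "dy": 0, "dz": -0.8, "turn": 0}, {"dx": 0, "dy": 0, "dz": -0.8, "turn": 0}, {"dx": 0, "dy": 0, "dz": 0, "turn": 0}, {"dx": 0, "dy": 0, "dz": 0, "turn": 0}], fingers=8.54)

```text
time: 4.72
tool_pos: [0.5788, 0.228, -0.0023]
tcp_rot: [-2.249, -2.192, 0.004]
wrist_force: [-0.3, 0.1, -0.2]
width: 0.999
```

```bash
python3 - <<'E'
from h import *
p,d=grab('side'); np.savez('s2.npz',p=p,d=d)
m=np.zeros(d.shape,bool); m[180:256,165:240]=1
P=cloud('side',d,m)
for nm,lo,hi in(('far',.61,.66),('near',.50,.55)):
    k=(P[:,0]>lo)&(P[:,0]<hi)&(P[:,1]>.225)&(P[:,1]<.255)&(P[:,2]>.012); print(nm,k.sum(),P[k].mean(0).round(3),np.percentile(P[k,2],[0,2,5,50]).round(3))
print(bot.read_state()['tool_pos'],bot.read_state()['wrist_force'])
E
```

```text
far 550 [0.628 0.237 0.101] [0.036 0.043 0.048 0.101]
near 742 [0.53  0.239 0.106] [0.039 0.045 0.052 0.106]
[ 0.57955387  0.22827586 -0.00148465] [-0.15815565  0.23213045 -0.23078316]
```

Open tips are now at z ≈ 0.042, so about 0.030 when shut, which is right. Closing.

Request:
jog_arm(motion=[{"dx": 0, "dy": 0, "dz": 0, "turn": 0}, {"dx": 0, "dy": 0, "dz": 0, "turn": 0}, {"dx": 0, "dy": 0, "dz": 0, "turn": 0}, {"dx": 0, "dy": 0, "dz": 0, "turn": 0}, {"dx": 0, "dy": 0, "dz": 0, "turn": 0}, {"dx": 0, "dy": 0, "dz": 0, "turn": 0}, {"dx": 0, "dy": 0, "dz": 0, "turn": 0}, {"dx": 0, "dy": 0, "dz": 0, "turn": 0}], fingers=0, grip_force=100)

```text
time: 5.43
tool_pos: [0.5801, 0.2284, -0.0006]
tcp_rot: [2.25, 2.192, 0.001]
wrist_force: [-0.6, -0.1, 1.3]
width: 0.206
```

Gripped (width 0.206). Lifting straight up.

Request:
jog_arm(motion=[{"dx": 0, "dy": 0, "dz": 0.5, "turn": 0}, {"dx": 0, "dy": 0, "dz": 1.0, "turn": 0}, {"dx": 0, "dy": 0, "dz": 1.5, "turn": 0}, {"dx": 0, "dy": 0, "dz": 2, "turn": 0}, {"dx": 0, "dy": 0, "dz": 2, "turn": 0}, {"dx": 0, "dy": 0, "dz": 2, "turn": 0}, {"dx": 0, "dy": 0, "dz": 1, "turn": 0}, {"dx": 0, "dy": 0, "dz": 0, "turn": 0}])

```text
time: 6.1
tool_pos: [0.5825, 0.2293, 0.1033]
tcp_rot: [2.248, 2.19, 0.01]
wrist_force: [0.2, 0.1, -0.6]
width: 0.208
```

Request:
jog_arm(motion=[{"dx": -0.6, "dy": -1.72, "dz": 0, "turn": -0.018}, {"dx": -0.6, "dy": -1.72, "dz": 0, "turn": -0.018}, {"dx": -0.6, "dy": -1.72, "dz": 0, "turn": -0.018}, {"dx": -0.6, "dy": -1.72, "dz": 0, "turn": -0.018}, {"dx": -0.6, "dy": -1.72, "dz": 0, "turn": -0.018}, {"dx": -0.6, "dy": -1.72, "dz": 0, "turn": -0.018}, {"dx": -0.6, "dy": -1.72, "dz": 0, "turn": -0.018}, {"dx": -0.6, "dy": -1.72, "dz": 0, "turn": -0.018}, {"dx": -0.6, "dy": -1.72, "dz": 0, "turn": -0.018}, {"dx": -0.6, "dy": -1.72, "dz": 0, "turn": -0.018}, {"dx": 0, "dy": 0, "dz": 0, "turn": 0}, {"dx": 0, "dy": 0, "dz": 0, "turn": 0}])

```text
time: 7.1
tool_pos: [0.5185, 0.0553, 0.098]
tcp_rot: [-2.439, -1.977, 0.003]
wrist_force: [-0.3, -0.2, -0.8]
width: 0.21
```

```bash
cat > look.py <<'E'
from h import *
import sys
f=sys.argv[1]
p,d=grab('side'); q,e=grab('top'); np.savez('cur.npz',p=p,d=d,q=q,e=e)
a=cv2.resize(p[120:240,170:320,::-1],(600,480),interpolation=cv2.INTER_CUBIC)
cv2.imwrite('pics/s_'+f,a)
b=cv2.resize(q[145:255,250:400,::-1],(600,440),interpolation=cv2.INTER_CUBIC)
cv2.imwrite('pics/t_'+f,b)
s=bot.read_state(); X=s['tool_pos']; n=s['tcp_rot']; a=2*np.arctan2(n[1],n[0])-np.pi/2
u=np.array([-np.sin(a),np.cos(a)]); u=u*np.sign(u[1]); print(s['time'],X,'axle dir',u,s['wrist_force'],s['width'])
# axle points in top cloud: near line through grasp, on shaft side
P=cloud('top',e,np.ones(e.shape,bool)); r=P[:,:2]-X[:2]; al=r@u; ac=r@np.array([u[1],-u[0]])
for lo in np.arange(-.18,-.02,.015):
    k=(al>lo)&(al<lo+.015)&(abs(ac)<.02)&(P[:,2]>X[2]+.03+(0 if len(sys.argv)<3 else .01)); print(round(lo,3),k.sum(),(P[k].mean(0).round(4),ac[k].mean().round(4),np.percentile(P[k,2],90).round(4)) if k.any() else '')
E
python3 look.py a.png
```

```text
7.2 [0.51951948 0.05641815 0.09858225] axle dir [0.20509188 0.97874272] [ 0.45983205  0.17245593 -0.34443476] 0.21165237109256974
-0.18 25 (array([ 0.4828, -0.1091,  0.1517]), np.float64(-0.002), np.float64(0.1549))
-0.165 44 (array([ 0.4854, -0.0973,  0.1522]), np.float64(-0.0019), np.float64(0.1546))
-0.15 42 (array([ 0.4885, -0.0824,  0.1523]), np.float64(-0.0019), np.float64(0.1552))
-0.135 42 (array([ 0.492 , -0.0678,  0.1522]), np.float64(-0.0015), np.float64(0.1546))
-0.12 42 (array([ 0.4949, -0.0534,  0.1522]), np.float64(-0.0016), np.float64(0.1542))
-0.105 44 (array([ 0.4983, -0.0387,  0.1529]), np.float64(-0.0012), np.float64(0.1563))
-0.09 23 (array([ 0.5016, -0.0274,  0.153 ]), np.float64(-0.0003), np.float64(0.1545))
-0.075 126 (array([ 0.5057, -0.0051,  0.4928]), np.float64(-0.0009), np.float64(0.5012))
-0.06 392 (array([0.5076, 0.0057, 0.4941]), np.float64(-0.0012), np.float64(0.5148))
-0.045 433 (array([0.5108, 0.0199, 0.4655]), np.float64(-0.001), np.float64(0.5143))
-0.03 395 (array([0.5141, 0.0344, 0.5052]), np.float64(-0.0008), np.float64(0.5122))
```

```bash
python3 - <<'E'
from h import *
z=np.load('cur.npz');e=z['e'];q=z['q']; z0=np.load('top0.npz')
m=np.zeros(e.shape,bool); m[175:245,325:395]=1
P=np.vstack([cloud('top',z0['d'],m),cloud('top',e,m)]); c=np.array([.4683,-.1884]); 
for yaw in(-.205,):
    u=np.array([-np.sin(yaw),np.cos(yaw)]); v=np.array([u[1],-u[0]])
    al=(P[:,:2]-c)@u; ac=(P[:,:2]-c)@v
    for nm,lo,hi,z1,z2 in(('L',.030,.048,.08,.094),('R',-.048,-.030,.08,.094),('roll',-.027,.027,.09,.12),('rollL',.005,.027,.09,.12),('rollR',-.027,-.005,.09,.12),('base',-.075,.075,.004,.018)):
        k=(al>lo)&(al<hi)&(P[:,2]>z1)&(P[:,2]<z2); print(nm,k.sum(),'al',np.percentile(al[k],[3,50,97]).round(4),'ac',np.percentile(ac[k],[3,50,97]).round(4),P[k,2].mean().round(4))
E
```

```text
L 360 al [0.0321 0.0383 0.044 ] ac [-0.0304  0.0006  0.0304] 0.0874
R 376 al [-0.0438 -0.037  -0.0314] ac [-0.0307 -0.0005  0.0304] 0.0871
roll 1342 al [-0.0244  0.0009  0.0259] ac [-0.0283 -0.0012  0.0277] 0.0984
rollL 576 al [0.0057 0.0163 0.0264] ac [-0.0281 -0.0005  0.0281] 0.0982
rollR 528 al [-0.0256 -0.0152 -0.0055] ac [-0.0285 -0.0015  0.0276] 0.0985
base 2033 al [-0.0624  0.0345  0.0643] ac [-0.0543 -0.0213  0.0543] 0.0114
```

View pics/t_a.png

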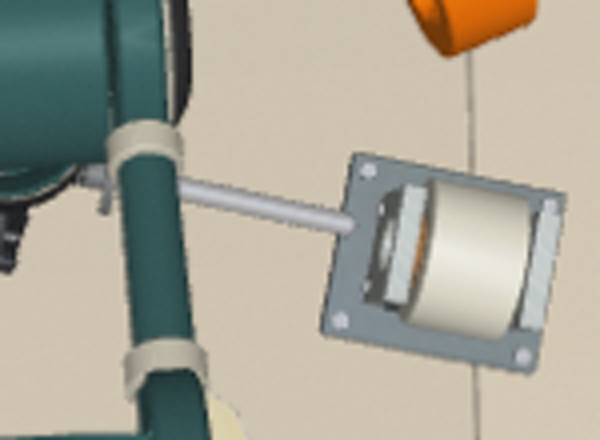

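The holder estimate is confirmed: upright tops symmetric to within 1 mm about (0.4683, −0.1884), yaw −0.205. In the picture the level shaft (tip at crop 350, 225) points at the holder's hole line. Applying a small trim and lowering 8.7 cm.

Request:
jog_arm(motion=[{"dx": 0.05, "dy": 0, "dz": -1.5, "turn": 0.012}, {"dx": 0, "dy": 0, "dz": -2, "turn": 0}, {"dx": 0, "dy": 0, "dz": -2, "turn": 0}, {"dx": 0, "dy": 0, "dz": -2, "turn": 0}, {"dx": 0, "dy": 0, "dz": -1.2, "turn": 0}, {"dx": 0, "dy": 0, "dz": 0, "turn": 0}, {"dx": 0, "dy": 0, "dz": 0, "turn": 0}])

```text
time: 7.78
tool_pos: [0.5199, 0.0568, 0.0115]
tcp_rot: [-2.424, -1.996, 0.002]
wrist_force: [0.1, -0.5, -0.5]
width: 0.205
```

```bash
python3 look.py b.png; python3 - <<'E'
from h import *
z=np.load('cur.npz');P=cloud('top',z['e'],np.ones((384,512),bool))
c=np.array([.4683,-.1884]);u=np.array([.2036,.9791]);v=np.array([u[1],-u[0]]);al=(P[:,:2]-c)@u;ac=(P[:,:2]-c)@v
for lo in np.arange(.06,.17,.012):
    k=(al>lo)&(al<lo+.012)&(abs(ac)<.02)&(P[:,2]>.045)&(P[:,2]<.085);print(lo.round(3),k.sum(),ac[k].mean().round(4),P[k,2].mean().round(4)) if k.any() else 0
E
```

```text
7.8833 [0.52168727 0.05673319 0.0132441 ] axle dir [0.19236818 0.98132282] [-0.18314912 -0.21209227 -0.61301732] 0.2038275213504929
-0.18 19 (array([ 0.4875, -0.109 ,  0.0658]), np.float64(-0.0017), np.float64(0.0688))
-0.165 37 (array([ 0.4892, -0.0974,  0.0659]), np.float64(-0.0023), np.float64(0.0687))
-0.15 37 (array([ 0.4925, -0.0828,  0.0659]), np.float64(-0.0018), np.float64(0.0682))
-0.135 35 (array([ 0.4954, -0.0683,  0.0666]), np.float64(-0.0017), np.float64(0.0697))
-0.12 36 (array([ 0.4985, -0.0536,  0.0663]), np.float64(-0.0016), np.float64(0.0691))
-0.105 37 (array([ 0.5019, -0.0387,  0.0666]), np.float64(-0.0011), np.float64(0.0688))
-0.09 27 (array([ 0.5043, -0.0254,  0.0669]), np.float64(-0.0012), np.float64(0.0691))
-0.075 80 (array([ 0.5083, -0.0046,  0.4083]), np.float64(-0.0014), np.float64(0.422))
-0.06 288 (array([0.5111, 0.0058, 0.41  ]), np.float64(-0.0006), np.float64(0.4294))
-0.045 316 (array([0.5136, 0.02  , 0.3885]), np.float64(-0.0009), np.float64(0.4291))
-0.03 296 (array([0.5167, 0.0347, 0.4204]), np.float64(-0.0007), np.float64(0.4266))
0.072 15 0.0024 0.0657
0.084 29 0.0021 0.066
0.096 30 0.0022 0.0659
0.108 29 0.0022 0.0658
0.12 28 0.002 0.0668
0.132 29 0.0021 0.0662
0.144 28 0.0022 0.0666
0.156 29 0.0021 0.0668
0.168 11 0.0026 0.0668
```

View pics/s_b.png

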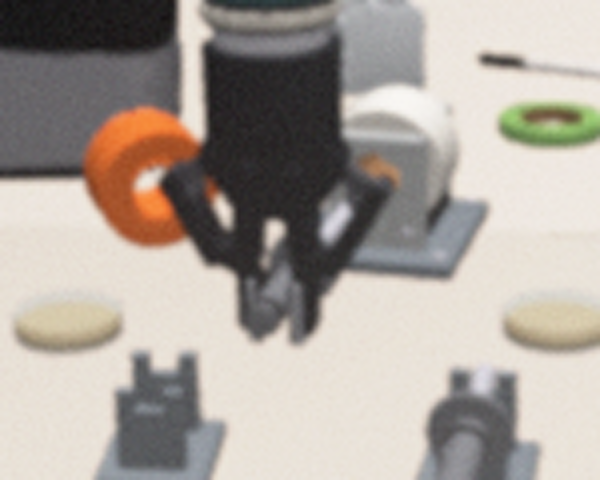

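The side view shows the axle between the jaws (crop 270, 290) and its rest empty. The shaft is parallel to the hole line, 2 mm off towards +x, with its axis at z ≈ 0.0615. Trimming x by −0.2 cm and inserting the first 96 mm.

Request:
jog_arm(motion=[{"dx": -0.2, "dy": 0, "dz": 0, "turn": 0}, {"dx": -0.245, "dy": -1.175, "dz": 0, "turn": 0}, {"dx": -0.245, "dy": -1.175, "dz": 0, "turn": 0}, {"dx": -0.245, "dy": -1.175, "dz": 0, "turn": 0}, {"dx": -0.245, "dy": -1.175, "dz": 0, "turn": 0}, {"dx": -0.245, "dy": -1.175, "dz": 0, "turn": 0}, {"dx": -0.245, "dy": -1.175, "dz": 0, "turn": 0}, {"dx": -0.245, "dy": -1.175, "dz": 0, "turn": 0}, {"dx": -0.245, "dy": -1.175, "dz": 0, "turn": 0}, {"dx": 0, "dy": 0, "dz": 0, "turn": 0}, {"dx": 0, "dy": 0, "dz": 0, "turn": 0}])

```text
time: 8.8
tool_pos: [0.4987, -0.0384, 0.0121]
tcp_rot: [-2.428, -1.993, -0.0]
wrist_force: [1.1, -0.8, 0.0]
width: 0.208
```

```bash
cat > chk.py <<'E'
from h import *
import sys
q,e=grab('top'); p,d=grab('side'); np.savez('cur.npz',p=p,d=d,q=q,e=e)
s=bot.read_state(); X=s['tool_pos']
P=cloud('top',e,np.ones((384,512),bool))
c=np.array([.4683,-.1884]);u=np.array([.2036,.9791]);v=np.array([u[1],-u[0]]);al=(P[:,:2]-c)@u;ac=(P[:,:2]-c)@v
print(s['time'],'grasp al,ac',(X[:2]-c)@u,(X[:2]-c)@v,X[2],s['wrist_force'],s['width'])
for lo in np.arange(-.12,.15,.012):
    k=(al>lo)&(al<lo+.012)&(abs(ac)<.012)&(P[:,2]>.03)&(P[:,2]<.12);print(lo.round(3),k.sum(),ac[k].mean().round(4),P[k,2].mean().round(4)) if k.any() else 0
E
python3 chk.py
```

```text
8.9 grasp al,ac 0.15391225431488642 -0.0007157106313551212 0.012169486157900408 [-0.0781629   0.30623102 -0.99693497] 0.20823965958829813
-0.048 40 -0.0002 0.0876
-0.036 45 -0.0001 0.0901
-0.024 61 -0.0002 0.1017
-0.012 60 0.0002 0.1017
-0.0 63 -0.0003 0.1019
0.012 63 -0.0003 0.0982
0.024 63 0.0002 0.0872
0.036 1 0.0102 0.0894
```

No contact force; the tip is inside the roll. Another 54 mm.

Request:
jog_arm(motion=[{"dx": -0.204, "dy": -0.979, "dz": 0, "turn": 0}, {"dx": -0.204, "dy": -0.979, "dz": 0, "turn": 0}, {"dx": -0.204, "dy": -0.979, "dz": 0, "turn": 0}, {"dx": -0.204, "dy": -0.979, "dz": 0, "turn": 0}, {"dx": -0.204, "dy": -0.979, "dz": 0, "turn": 0}, {"dx": -0.08, "dy": -0.39, "dz": 0, "turn": 0}, {"dx": 0, "dy": 0, "dz": 0, "turn": 0}, {"dx": 0, "dy": 0, "dz": 0, "turn": 0}])

```text
time: 9.57
tool_pos: [0.4878, -0.0908, 0.0122]
tcp_rot: [-2.427, -1.994, -0.0]
wrist_force: [-0.0, -0.0, -1.4]
width: 0.204
```

```bash
python3 chk.py; python3 - <<'E'
from h import *
z=np.load('cur.npz'); a=cv2.resize(z['p'][110:210,190:320,::-1],(650,500),interpolation=cv2.INTER_CUBIC); cv2.imwrite('pics/s_c.png',a)
E
```

```text
9.6667 grasp al,ac 0.09998796659431664 -0.0007984372212129734 0.012175497601395802 [-0.13603062  0.61305412 -1.10716849] 0.2073851743523217
-0.084 5 -0.0017 0.0636
-0.072 29 -0.0007 0.0652
-0.06 25 -0.0012 0.0658
-0.048 28 0.0004 0.088
```

The tip already shows beyond the right upright, with no force. Final slow push to contact.

Request:
jog_arm(motion=[{"dx": -0.04, "dy": -0.196, "dz": 0, "turn": 0}, {"dx": -0.04, "dy": -0.196, "dz": 0, "turn": 0}, {"dx": 0, "dy": 0, "dz": 0, "turn": 0}, {"dx": 0, "dy": 0, "dz": 0, "turn": 0}])

```text
time: 10.0
tool_pos: [0.4871, -0.0943, 0.0122]
tcp_rot: [-2.426, -1.996, -0.0]
wrist_force: [-0.5, -0.3, -0.8]
width: 0.208
```

Request:
jog_arm(motion=[{"dx": -0.02, "dy": -0.098, "dz": 0, "turn": 0}, {"dx": -0.02, "dy": -0.098, "dz": 0, "turn": 0}, {"dx": 0, "dy": 0, "dz": 0, "turn": 0}, {"dx": 0, "dy": 0, "dz": 0, "turn": 0}])

```text
time: 10.33
tool_pos: [0.4867, -0.0962, 0.0122]
tcp_rot: [-2.426, -1.996, -0.0]
wrist_force: [-0.7, 0.9, -1.0]
width: 0.206
```

Request:
jog_arm(motion=[{"dx": -0.02, "dy": -0.098, "dz": 0, "turn": 0}, {"dx": 0, "dy": 0, "dz": 0, "turn": 0}, {"dx": 0, "dy": 0, "dz": 0, "turn": 0}])

```text
time: 10.58
tool_pos: [0.4867, -0.0962, 0.0121]
tcp_rot: [-2.426, -1.995, -0.002]
wrist_force: [1.7, 4.9, -1.6]
width: 0.211
```

Request:
jog_arm(motion=[{"dx": -0.02, "dy": -0.098, "dz": 0, "turn": 0}, {"dx": 0, "dy": 0, "dz": 0, "turn": 0}, {"dx": 0, "dy": 0, "dz": 0, "turn": 0}])

```text
time: 10.83
tool_pos: [0.4866, -0.0962, 0.0121]
tcp_rot: [-2.425, -1.994, -0.004]
wrist_force: [2.4, 8.5, -1.3]
width: 0.203
```

Contact at al = 0.094, exactly the home position, with about 9 N. Now lowering gently onto the hole edges.

Request:
jog_arm(motion=[{"dx": 0, "dy": 0, "dz": -0.3, "turn": 0}, {"dx": 0, "dy": 0, "dz": -0.3, "turn": 0}, {"dx": 0, "dy": 0, "dz": -0.2, "turn": 0}, {"dx": 0, "dy": 0, "dz": 0, "turn": 0}, {"dx": 0, "dy": 0, "dz": 0, "turn": 0}])

```text
time: 11.25
tool_pos: [0.4868, -0.0963, 0.0043]
tcp_rot: [-2.425, -1.994, -0.004]
wrist_force: [2.1, 10.3, -0.7]
width: 0.207
```

Request:
jog_arm(motion=[{"dx": 0, "dy": 0, "dz": -0.1, "turn": 0}, {"dx": 0, "dy": 0, "dz": 0, "turn": 0}, {"dx": 0, "dy": 0, "dz": 0, "turn": 0}])

```text
time: 11.5
tool_pos: [0.4868, -0.0963, 0.0034]
tcp_rot: [-2.425, -1.994, -0.004]
wrist_force: [1.9, 10.2, 1.7]
width: 0.205
```

Request:
jog_arm(motion=[{"dx": 0, "dy": 0, "dz": 0, "turn": 0}, {"dx": 0, "dy": 0, "dz": 0, "turn": 0}, {"dx": 0, "dy": 0, "dz": 0, "turn": 0}, {"dx": 0, "dy": 0, "dz": 0, "turn": 0}, {"dx": 0, "dy": 0, "dz": 0, "turn": 0}, {"dx": 0, "dy": 0, "dz": 0, "turn": 0}], fingers=6)

```text
time: 12.0
tool_pos: [0.4863, -0.0985, 0.0032]
tcp_rot: [2.426, 1.995, -0.0]
wrist_force: [-0.7, -0.2, -0.1]
width: 0.7
```

Request:
jog_arm(motion=[{"dx": 0, "dy": 0, "dz": 0.5, "turn": 0}, {"dx": 0, "dy": 0, "dz": 1.5, "turn": 0}, {"dx": 0, "dy": 0, "dz": 2, "turn": 0}, {"dx": 0, "dy": 0, "dz": 2, "turn": 0}, {"dx": 0, "dy": 0, "dz": 3, "turn": 0}, {"dx": 0, "dy": 1, "dz": 3, "turn": 0}, {"dx": 0, "dy": 3, "dz": 3, "turn": 0}, {"dx": 0, "dy": 4, "dz": 0, "turn": 0}, {"dx": 0, "dy": 4, "dz": 0, "turn": 0}, {"dx": 0, "dy": 4, "dz": 0, "turn": 0}, {"dx": 0, "dy": 4, "dz": 0, "turn": 0}, {"dx": 0, "dy": 0, "dz": 0, "turn": 0}])

```text
time: 13.0
tool_pos: [0.4861, 0.1073, 0.1535]
tcp_rot: [-2.419, -2.001, -0.005]
wrist_force: [-0.4, -0.1, -0.2]
width: 0.701
```

```bash
python3 chk.py; python3 - <<'E'
from h import *
z=np.load('cur.npz'); a=cv2.resize(z['p'][120:200,220:320,::-1],(600,480),interpolation=cv2.INTER_CUBIC)
b=cv2.resize(z['q'][170:245,310:410,::-1],(600,450),interpolation=cv2.INTER_CUBIC); 
cv2.imwrite('pics/fin.png',cv2.resize(np.vstack([a,b]),(380,590)))
E
```

```text
13.1 grasp al,ac 0.2884842515229832 -0.041843934666973656 0.15297239488793174 [ 0.46259717 -0.89542543  0.12223434] 0.7014562591497963
-0.084 13 0.0013 0.0557
-0.072 27 0.0015 0.0566
-0.06 18 0.0012 0.0571
-0.048 39 0.0001 0.0873
-0.036 46 -0.0004 0.0898
-0.024 59 0.0 0.1016
-0.012 60 -0.0003 0.1016
-0.0 61 -0.0005 0.1021
0.012 66 0.0 0.0966
0.024 68 -0.0003 0.0876
0.036 67 0.0002 0.0803
0.048 60 -0.0001 0.0622
0.06 48 -0.0002 0.0597
0.072 45 0.0003 0.0592
0.084 49 0.0005 0.0597
0.096 46 0.0004 0.0595
0.108 44 -0.0 0.0596
0.12 48 -0.0003 0.0598
0.132 6 -0.0002 0.0559
```

View pics/fin.png

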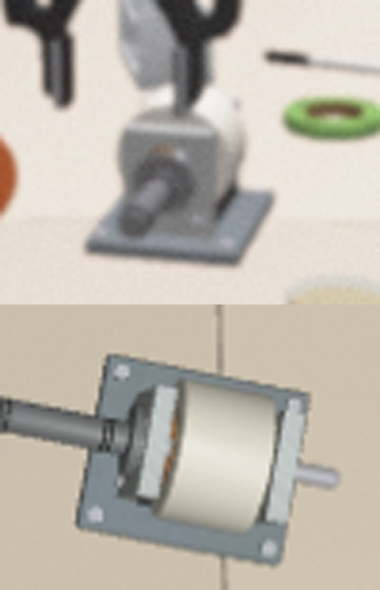

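The axle runs through both uprights (tip at crop 335, 477), with the collar against the left upright and the roll still standing. The handle end at al ≈ 0.132 and axis height ≈ 0.052 match the seated position. Handing in.

```bash
python3 -c "
from workcell import bot
print(bot.finish_job())"
```

```text
the job is handed in; nothing more can be done
None
```

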